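# Sort the eyelet tooling into its trays

## Task

Clear up after the eyelet run: stand the two nickel dies upright in the two-bay wooden tray, one in each bay, lay the two bronze grommets flat and side by side on the floor of the round tin dish, and lay the steel punch flat and lengthways in the long open wooden tray. Set each piece down rather than dropping it, and leave the shoe last and the glue jar where they stand.

Things in the scene. Friction and masses are not known exactly. Their poses are not given: they have to be found in the camera images.
- big_die_mid (a point): larger nickel eyelet die: solid turned piece standing upright, 42 mm tall; a round foot 44 mm across and 10 mm high carries a round shank 30 mm across up to the flat top (two small decorative lug pins just above the foot do not stand out past the foot). About 200 g. Point: on its axis, half-way up (21 mm above its underside); z up its axis.
- small_die_mid (a point): smaller nickel eyelet die: same form, 34 mm tall; foot 32 mm across and 8 mm high, shank 20 mm across up to the flat top. About 80 g. Point: on its axis, half-way up (17 mm above its underside); z up its axis.
- big_grommet_mid (a point): larger bronze grommet: flat round flange 44 mm across and 5 mm thick lying on the bench, with an upright barrel 30 mm across above it, 18 mm tall overall, and a 22 mm hole right through. About 60 g. Point: on its axis, half-way up (9 mm above its underside); z up its axis.
- small_grommet_mid (a point): smaller bronze grommet: flange 32 mm across and 4 mm thick, barrel 20 mm across, 15 mm tall overall, 14 mm hole through. About 30 g. Point: on its axis, half-way up (7.5 mm above its underside); z up its axis.
- punch_mid (a point): steel hand punch lying down: bar of 14 x 14 mm square section with a round nose 11 mm thick, 100 mm long in all. About 120 g. Point: its middle, half-way along and half-way up (7 mm above its underside); x along its length towards the nose (the square part runs from x = -50 to +28 mm), z up.
- bay_tray: brown wooden tray with two square bays, outside 85 (x) by 160 (y) by 18 mm high, walls, floor and the partition 5 mm thick; the partition lies at y = 0, so the bays are 75 x 72.5 mm, centred at y = +38.75 and -38.75 mm, their floor 5 mm above the bench. It is fixed to the bench and turned by up to 0.35 rad; any of the three trays may be left, middle or right. Origin: centre of its underside, on the bench.
- tin_dish: round shallow dish of plain tin, 152 mm across the rim, 16 mm high, wall and floor 3 mm thick; the flat inner floor is 138 mm across, 3 mm above the bench. It is fixed to the bench and turned by up to 0.35 rad; any of the three trays may be left, middle or right. Origin: centre of its underside, on the bench.
- long_tray: pale wooden tray with one long open compartment, outside 80 (x) by 200 (y) by 18 mm high, walls and floor 5 mm thick; inside 70 x 190 mm, its long side along y, floor 5 mm above the bench. It is fixed to the bench and turned by up to 0.35 rad; any of the three trays may be left, middle or right. Origin: centre of its underside, on the bench.
- shoe_last: bystander: walnut shoe last, 265 mm long (along its x), 90 mm wide, 97 mm tall, standing on its sole to the left of the work. Origin: middle of its underside.
- glue_jar: bystander: glass glue jar, 68 mm across, 95 mm tall, standing to the right of the work. Origin: centre of its underside.

How it is judged:
At the end, for the whole second after the job is handed in: Dies upright (0.12 rad) on the floor of the two-bay tray, one per bay; grommets flat (0.12 rad) on the floor of the tin dish, not on each other; punch flat on the floor of the long tray within 0.4 rad of its long direction; all released and at rest (x of big_die_mid in the frame of bay_tray between -0.0375 and 0.0375 m and z of big_die_mid in the frame of bay_tray between 0.022 and 0.03 m and angle between each of big_die_mid, small_die_mid's own z axis and vertical below 0.12 rad and x of small_die_mid in the frame of bay_tray between -0.0375 and 0.0375 m and z of small_die_mid in the frame of bay_tray between 0.018 and 0.026 m and ((y of big_die_mid in the frame of bay_tray between 0.002 and 0.075 m and y of small_die_mid in the frame of bay_tray between -0.075 and -0.002 m) or (y of big_die_mid in the frame of bay_tray between -0.075 and -0.002 m and y of small_die_mid in the frame of bay_tray between 0.002 and 0.075 m)) and horizontal distance between each of big_grommet_mid, small_grommet_mid and tin_dish below 0.065 m and z of big_grommet_mid in the frame of tin_dish between 0.009 and 0.015 m and (angle between big_grommet_mid's own z axis and vertical below 0.12 rad or angle between big_grommet_mid's own z axis and vertical above 3.02 rad) and z of small_grommet_mid in the frame of tin_dish between 0.0075 and 0.0135 m and (angle between small_grommet_mid's own z axis and vertical below 0.12 rad or angle between small_grommet_mid's own z axis and vertical above 3.02 rad) and x of punch_mid in the frame of long_tray between -0.035 and 0.035 m and y of punch_mid in the frame of long_tray between -0.095 and 0.095 m and z of punch_mid in the frame of long_tray between 0.007 and 0.016 m and angle between the x axis of punch_mid and the y axis of long_tray, either way round below 0.4 rad and angle between punch_mid's own x axis and vertical between 1.45 and 1.69 rad and linear speed of each of big_die, small_die, big_grommet, small_grommet, punch below 0.02 m/s and angular speed of each of big_die, small_die, big_grommet, small_grommet, punch below 0.2 rad/s); the robot touches nothing.
It fails at once if a thing is let go high above the bench and falls (its centre above 80 mm with nothing touching it) ((height (world z) of big_die_mid above 0.08 m and contact force between big_die and anything else below 0.005 N) or (height (world z) of small_die_mid above 0.08 m and contact force between small_die and anything else below 0.005 N) or (height (world z) of big_grommet_mid above 0.08 m and contact force between big_grommet and anything else below 0.005 N) or (height (world z) of small_grommet_mid above 0.08 m and contact force between small_grommet and anything else below 0.005 N) or (height (world z) of punch_mid above 0.08 m and contact force between punch and anything else below 0.005 N)).
It fails at once if the shoe last or the glue jar is shifted by more than 15 mm or tipped (distance of any of shoe_last, glue_jar from where it was at the start of the episode above 0.015 m or angle between glue_jar's own z axis and vertical above 0.3 rad).
It also fails if it takes over 112 s, if anything falls off the work surface, if the arm or the gripper's body presses on something with over 40 N, if the wrist force passes 120 N, or if a joint passes its speed limit or range.

## Robot

A 6-joint arm with a two-finger parallel gripper is mounted at the origin on the work surface. World frame = base frame: x ahead of the robot, y to its left, z up, the work surface at z = 0. Lengths are in m, angles in rad, forces in N, time in s.
With the tool pointing down it reaches from about 0.3 to 0.875 m from the base axis. Payload 4.2 kg.
Tool frame: the origin (TCP) lies at the very end of the fingers, on their centre line; the grasp point (between the pads) lies 19 mm behind it; z points along the fingers, y is the line along which they close (so a half turn about z gives the same grasp; the last joint's range is limited). The gripper opens to 85 mm and grips with 20 to 120 N. Pads are 22 mm wide; open, the fingers measure 114 mm over their backs; the gripper's body (76 mm by 85 mm) begins 54 mm behind the grasp point. The pads swing forward as they close: fully open they stand 13 mm farther back than shut.
Start: joints at [1.223, 0.32, 1.565, -0, 1.257, -0.02], TCP at [0.185, 0.544, 0.231] pointing down, gripper open.
Joint ranges: [-3.11, 3.11], [-0.84, 2.01], [0.21, 2.61], [-1.34, 4.49], [0.05, 2.63], [-2.56, 2.56]. Speed limits (rad/s): [2.57, 2.57, 3.14, 3.14, 3.14, 3.14].

## Interface

Orientations are given as a rotation vector (axis times angle).
In Python, from plant import * gives the robot as it stands. The module is installed in compiled form; this text tells all that it offers.
- The arm moves only by the tool send_rows, never from a script. Its argument "increments" is a list of rows, each an object with "fingers": the closure in counts, from 0 (fully open) to 255 (shut); "travel": the shift along the tool's x, y, z in m, a list of three; "twist": the turn, a rotation vector about the tool's x, y, z in rad, a list of three. In form: [{"fingers": fingers, "travel": [tx, ty, tz], "twist": [ax, ay, az]}, ...]. A call has 1 to 20 rows; each row is the pose to reach, as a shift and turn from the pose commanded when the call began, along the tool's axes at that moment; what a row does not reach only later rows make up. A row lasts 1/12 s, in which the tool goes at most 41.7 mm and 7.16 degrees, less where a joint would pass 70% of its speed; a pose out of reach is approached as far as the arm can. A call with a gripper value outside its range is refused whole. The fingers move at their own pace and stop on an object; "squeeze" is the grip in N (left out, the last holds). Time passes only in rows, so rows that repeat a pose let the fingers close. It gives the time, the measured TCP pose, the force, the opening and the grip force at its end, in the units of the state.
- read_state(): the state, without advancing time (a new reading comes with each control period).
- grab_frame(name): name is "scene" or "top" or "wrist"; returns the picture (384x512x3 uint8, red, green, blue); there is no depth.
- camera_info(name): a dict with "intrinsics" (3x3 intrinsics, pixels), "k1" (the pictures are not rectified: a ray, as slopes to the right and down, at radius r is drawn at 1 + k1 r^2 times it, then the intrinsics apply), "R" (3x3) and "t" (3): a world point X has camera coordinates R X + t. Camera axes: x right, y down, z forward; pixel columns grow to the right and rows downward; lengths in m; the calibration is good to about 2 mm. A picture is of the moment at which its call begins: read the wrist's pose just before it. camera_info takes no time and is no camera call; for the wrist camera it gives the pose at the moment of the call.
- finish_job(): hands the job in; it is judged then, once.
Trained networks look in the newest picture that a camera, given by its name, has taken for a name from the list of things; names that differ only in an ending like _2 or _b are one class to them, and where a whole thing is asked for, a point or a joint stands for the part that bears it (a point fixed in the world has none). Each returns a list of dicts, best first, with "confidence" (0 to 1); they miss things now and then, are a little off and sometimes report something else, mostly with a low value. They report only what shows in the picture. A call takes as long as a camera call.
- spot_in(camera, label): "at" ([x, y, z] in m, in world coordinates, good to about 4 mm: the middle of the surface that is visible of it).
- masks_of(camera, label): "mask" (384x512 bool, what is visible of it).
The state is a dict: "t": time; "joint_pos": joint angles; "joint_velocities": joint speeds; "effort": joint torques, N m; "tool_pos": TCP position; "ee_rot": TCP orientation; "force": force on the tool from outside, world axes, zero at the start; "wrist_torque": the same for the moment, N m; "width": finger opening in m; "gripper_force": force on a finger pad.
Only numpy, scipy, OpenCV 4.12 (cv2) and the standard library are available. Lean on these libraries where they do the work, as an engineer would, in place of code of your own. Each camera call takes 0.05 s, during which the arm holds its last target. There are 200 camera calls.

## Working session

There is one attempt and no reset: what is moved stays moved. The work goes in short steps, Python scripts to look and compute and a tool call to move; the robot and the scene stay as the last step left them, time stands still between calls to the robot, and variables do not carry over. Pictures are saved under pics/ and viewed, at most 14 in all, crops included, and the job is handed in when it is done.

Besides the shell and the picture viewer there is one more tool, called after "Call:" by a JSON object that holds its "method" and its "body", one argument or row to a line. send_rows: Moves the arm, as the interface text tells. Its arguments: {"type":"object","properties":{"increments":{"type":"array"},"squeeze":{"type":"number"}},"required":["increments"]}

```bash
mkdir -p pics; cat > h.py <<'E'
from plant import *
import numpy as np, cv2
from scipy.spatial.transform import Rotation as Ro
def ray(name,uv,ci=None):
    c=ci or camera_info(name);K=np.array(c["intrinsics"]);R=np.array(c["R"]);t=np.array(c["t"])
    p=np.linalg.inv(K)@np.array([uv[0],uv[1],1.]);d=p[:2].copy()
    for _ in range(20): d=p[:2]/(1+c["k1"]*(d@d))
    return -R.T@t, R.T@np.array([d[0],d[1],1.])
def at_z(name,uv,z,ci=None):
    o,d=ray(name,uv,ci); return o+d*(z-o[2])/d[2]
def proj(name,X,ci=None):
    c=ci or camera_info(name);x=np.array(c["R"])@X+np.array(c["t"]);d=x[:2]/x[2];d=d*(1+c["k1"]*(d@d))
    return (np.array(c["intrinsics"])@np.array([d[0],d[1],1]))[:2]
E
python3 - <<'E'
from h import *
s=read_state();print(s)
im=grab_frame("top");cv2.imwrite("pics/top.png",im[:,:,::-1])
for n in ["big_die_mid","small_die_mid","big_grommet_mid","small_grommet_mid","punch_mid","bay_tray","tin_dish","long_tray","shoe_last","glue_jar"]:
    for d in spot_in("top",n)[:2]: print(n,np.round(d["at"],3),round(d["confidence"],2))
im=grab_frame("scene");cv2.imwrite("pics/scene.png",im[:,:,::-1])
for c in("top","wrist"):
  i=camera_info(c);print(c,i)
E
```

```text
{'t': 0.0, 'joint_pos': array([ 1.22298612e+00,  3.20304169e-01,  1.56570133e+00,  2.13582746e-05,
        1.25739823e+00, -1.99787937e-02]), 'joint_velocities': array([-0.00098041,  0.00118649, -0.00053433,  0.0008704 ,  0.00031922,
        0.00100621]), 'effort': array([ 1.40035048e-03, -4.15507364e+01, -2.34168309e+01,  1.97052514e-04,
        8.01720307e-03, -2.02906551e-05]), 'tool_pos': array([0.18496016, 0.54392526, 0.23046656]), 'ee_rot': array([-5.12606195e-01, -3.09913300e+00,  2.79071103e-03]), 'force': array([-0.41287921,  0.23884177, -0.45709455]), 'wrist_torque': array([0.02012644, 0.0013931 , 0.04299326]), 'gripper_force': 0.0, 'width': 0.08552733522960189}
big_die_mid [ 0.444 -0.167  0.032] 0.58
big_grommet_mid [0.442 0.016 0.004] 0.51
small_grommet_mid [0.447 0.167 0.004] 0.37
punch_mid [0.57  0.262 0.008] 0.2
bay_tray [0.565 0.26  0.009] 0.89
tin_dish [ 0.599 -0.259  0.002] 0.55
long_tray [ 0.633 -0.002  0.002] 0.84
shoe_last [0.448 0.53  0.058] 0.77
glue_jar [ 0.434 -0.505  0.095] 0.59
top {'intrinsics': array([[442.37295031,   0.        , 258.07689994],
       [  0.        , 442.37295031, 195.96083959],
       [  0.        ,   0.        ,   1.        ]]), 'k1': -0.017004110392477397, 'R': array([[-0.0301611 , -0.99942836, -0.01527291],
       [-0.99337827,  0.03166621, -0.11043945],
       [ 0.11085995,  0.0118408 , -0.9937655 ]]), 't': array([0.02037158, 0.51540957, 1.38072512])}
wrist {'intrinsics': array([[299.59809697,   0.        , 255.33855419],
       [  0.        , 299.59809697, 195.18564923],
       [  0.        ,   0.        ,   1.        ]]), 'k1': -0.07660404289945881, 'R': array([[ 3.20435960e-01,  9.47270163e-01, -1.83550115e-04],
       [ 9.05571967e-01, -3.06273716e-01,  2.93489052e-01],
       [ 2.77957205e-01, -9.42106639e-02, -9.55962417e-01]]), 't': array([-0.57483433, -0.03926464,  0.37955101])}
```

View pics/top.png

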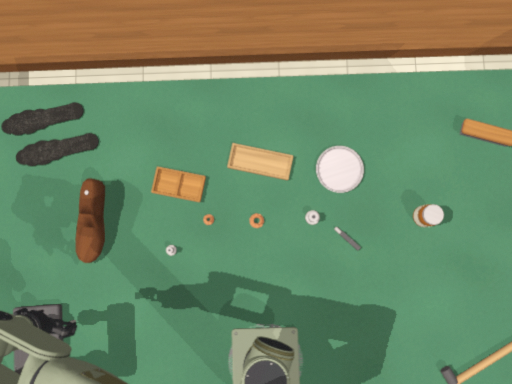

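View pics/scene.png

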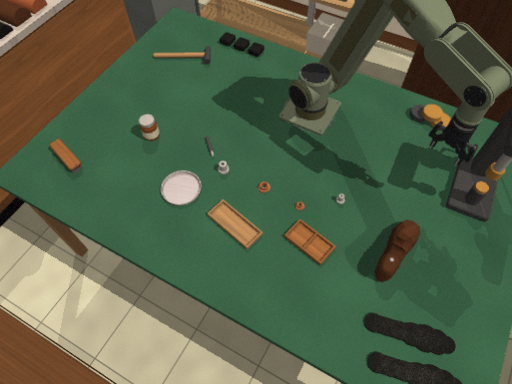

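```bash
python3 - <<'E'
from h import *
im=grab_frame("top");big=cv2.resize(im[130:270,140:380],None,fx=3.2,fy=3.2,interpolation=cv2.INTER_CUBIC);cv2.imwrite("pics/crop.png",big[:,:,::-1])
c=camera_info("top")
for n,z in [("big_die_mid",.03),("small_die_mid",.025),("big_grommet_mid",.01),("small_grommet_mid",.008),("punch_mid",.007),("bay_tray",.018),("tin_dish",.016),("long_tray",.018),("glue_jar",.09)]:
    for d in masks_of("top",n)[:3]:
        m=d["mask"].astype(np.uint8)
        cn=max(cv2.findContours(m,0,2)[0],key=cv2.contourArea)[:,0,:]
        P=np.array([at_z("top",q,z,c)[:2] for q in cn])
        r=cv2.minAreaRect((P*1000).astype(np.float32))
        ce=np.array(np.nonzero(m)).mean(1)[::-1]
        print(n,round(d["confidence"],2),m.sum(),"px",ce.round(1),"centroid",at_z("top",ce,z,c).round(4),"rect",np.round(r[0],1),np.round(r[1],1),round(r[2],1))
E
```

```text
big_die_mid 0.6 133 px [313.1 216.9] centroid [ 0.4436 -0.1676  0.03  ] rect [ 443.3 -167.2] [38. 38.] 88.2
big_grommet_mid 0.51 94 px [256.9 220.1] centroid [0.4401 0.0107 0.01  ] rect [441.2  11.2] [38.6 36.3] 43.2
small_grommet_mid 0.6 24 px [209.2 216.9] centroid [0.4553 0.1641 0.008 ] rect [455.  164.1] [21.7 13.7] 66.6
bay_tray 0.8 1368 px [178.  183.5] centroid [0.5658 0.2619 0.018 ] rect [565.3 261.6] [164.9  90.1] 75.9
tin_dish 0.64 1636 px [339.2 168.8] centroid [ 0.597  -0.2602  0.016 ] rect [ 597.9 -259.1] [148.  142.6] 61.2
long_tray 0.94 1578 px [260.2 160.8] centroid [ 0.6312 -0.0058  0.018 ] rect [631.2  -5.2] [201.2  85.9] 75.8
glue_jar 0.92 559 px [427.7 214.8] centroid [ 0.4355 -0.5071  0.09  ] rect [ 436.4 -506.8] [66.2 91.6] 16.4
```

View pics/crop.png

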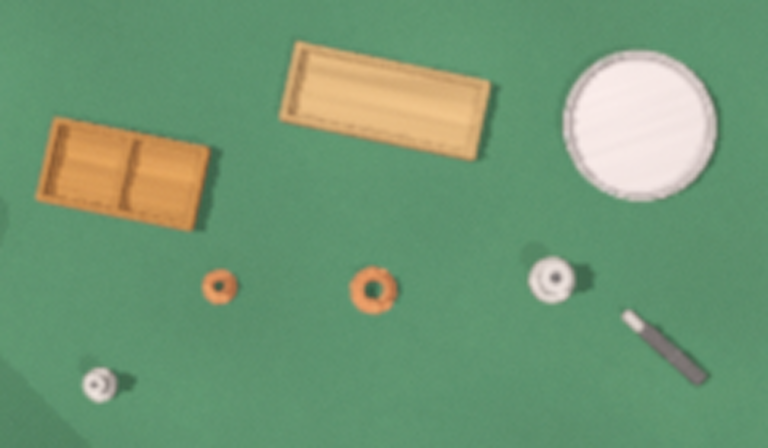

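```bash
python3 - <<'E'
from h import *
f=lambda u,v,z:at_z("top",(140+u/3.2,130+v/3.2),z).round(4)
print("sd",f(99,385,.02),"sg",f(220,286,.008),"bg",f(374,290,.01),"bd",f(552,280,.025))
a,b=f(627,314,.007),f(703,381,.007);print("punch",a,b,(a+b)/2,np.linalg.norm(a-b),np.degrees(np.arctan2(*(a-b)[1::-1])))
R=Ro.from_rotvec(read_state()["ee_rot"]);T=Ro.from_rotvec([0,np.pi,0]);print((R.inv()*T).as_rotvec())
c=camera_info("wrist");print("cam pos in tool",R.inv().apply(-np.array(c["R"]).T@c["t"]-read_state()["tool_pos"]),R.inv().apply(np.array(c["R"])[2]))
E
```

```text
sd [0.352  0.2863 0.02  ] sg [0.4473 0.1657 0.008 ] bg [0.4384 0.0109 0.01  ] bd [ 0.442  -0.1661  0.025 ]
punch [ 0.4067 -0.2415  0.007 ] [ 0.3378 -0.3138  0.007 ] [ 0.37225 -0.27765  0.007  ] 0.09987241861495098 46.379376863396914
[ 6.76124504e-05  3.95623543e-05 -3.27806004e-01]
cam pos in tool [ 0.07476603 -0.00020918 -0.14291543] [-2.93462424e-01  2.24207616e-04  9.55970583e-01]
```

Call:
{"method": "send_rows", "body": {
  "increments": [
    {"fingers": 0, "travel": [-0.241, -0.191, 0.11], "twist": [0, 0, -0.328]},
    {"fingers": 0, "travel": [-0.241, -0.191, 0.11], "twist": [0, 0, -0.328]},
    {"fingers": 0, "travel": [-0.241, -0.191, 0.11], "twist": [0, 0, -0.328]},
    {"fingers": 0, "travel": [-0.241, -0.191, 0.11], "twist": [0, 0, -0.328]},
    {"fingers": 0, "travel": [-0.241, -0.191, 0.11], "twist": [0, 0, -0.328]},
    {"fingers": 0, "travel": [-0.241, -0.191, 0.11], "twist": [0, 0, -0.328]},
    {"fingers": 0, "travel": [-0.241, -0.191, 0.11], "twist": [0, 0, -0.328]},
    {"fingers": 0, "travel": [-0.241, -0.191, 0.11], "twist": [0, 0, -0.328]},
    {"fingers": 0, "travel": [-0.241, -0.191, 0.11], "twist": [0, 0, -0.328]},
    {"fingers": 0, "travel": [-0.241, -0.191, 0.11], "twist": [0, 0, -0.328]},
    {"fingers": 0, "travel": [-0.241, -0.191, 0.11], "twist": [0, 0, -0.328]},
    {"fingers": 0, "travel": [-0.241, -0.191, 0.11], "twist": [0, 0, -0.328]}
  ],
  "squeeze": 40
}}

```text
t: 2.1
tool_pos: [0.3518, 0.2871, 0.1219]
ee_rot: [-0.002, 3.141, 0.002]
force: [0.5, -0.2, 0.3]
width: 0.0854
gripper_force: 0.0
```

```bash
cat > w.py <<'E'
from h import *
import sys
s=read_state();print(round(s["t"],2),s["tool_pos"].round(4),s["ee_rot"].round(3),s["width"].round(4),s["force"].round(2))
c=camera_info("wrist");im=grab_frame("wrist");cv2.imwrite("pics/%s.png"%sys.argv[1],im[:,:,::-1])
R=Ro.from_rotvec(s["ee_rot"])
for a in sys.argv[2:]:
    n,z=a.split(":")
    for d in masks_of("wrist",n)[:2]:
        m=d["mask"];ce=np.array(np.nonzero(m)).mean(1)[::-1];p=at_z("wrist",ce,float(z),c)
        print(n,round(d["confidence"],2),m.sum(),ce.round(1),"world",p.round(4),"tool delta",R.inv().apply(p-s["tool_pos"]).round(4))
    for d in spot_in("wrist",n)[:1]: print("  spot",np.round(d["at"],4),round(d["confidence"],2))
E
python3 w.py w1 small_die_mid:.017
```

```text
Traceback (most recent call last):
  File "w.py", line 3, in <module>
    s=read_state();print(round(s["t"],2),s["tool_pos"].round(4),s["ee_rot"].round(3),s["width"].round(4),s["force"].round(2))
                                                                                     ^^^^^^^^^^^^^^^^
AttributeError: 'float' object has no attribute 'round'
```

```bash
sed -i 's/s\["width"\].round(4)/round(s["width"],4)/' w.py; python3 w.py w1 small_die_mid:.017
```

```text
2.1 [0.3518 0.2871 0.1219] [-2.000e-03  3.141e+00  2.000e-03] 0.0854 [ 0.49 -0.17  0.31]
small_die_mid 0.76 986 [260.2 194. ] world [0.3521 0.2912 0.017 ] tool delta [-1.000e-04  4.000e-03  1.049e-01]
  spot [0.3529 0.2908 0.0246] 0.85
```

View pics/w1.png

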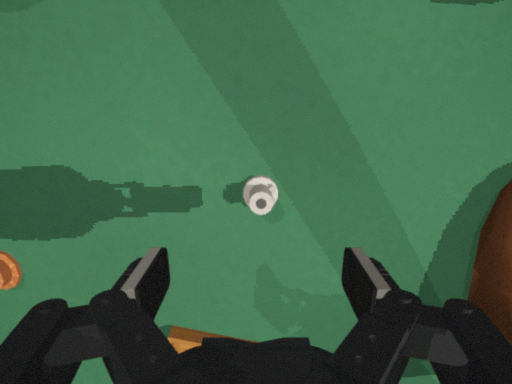

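Call:
{"method": "send_rows", "body": {
  "increments": [
    {"fingers": 60, "travel": [0, 0.004, 0.04], "twist": [0, 0, 0]},
    {"fingers": 60, "travel": [0, 0.004, 0.075], "twist": [0, 0, 0]},
    {"fingers": 60, "travel": [0, 0.004, 0.098], "twist": [0, 0, 0]},
    {"fingers": 60, "travel": [0, 0.004, 0.108], "twist": [0, 0, 0]},
    {"fingers": 60, "travel": [0, 0.004, 0.108], "twist": [0, 0, 0]},
    {"fingers": 60, "travel": [0, 0.004, 0.108], "twist": [0, 0, 0]},
    {"fingers": 255, "travel": [0, 0.004, 0.108], "twist": [0, 0, 0]},
    {"fingers": 255, "travel": [0, 0.004, 0.108], "twist": [0, 0, 0]},
    {"fingers": 255, "travel": [0, 0.004, 0.108], "twist": [0, 0, 0]},
    {"fingers": 255, "travel": [0, 0.004, 0.108], "twist": [0, 0, 0]},
    {"fingers": 255, "travel": [0, 0.004, 0.108], "twist": [0, 0, 0]},
    {"fingers": 255, "travel": [0, 0.004, 0.108], "twist": [0, 0, 0]},
    {"fingers": 255, "travel": [0, 0.004, 0.108], "twist": [0, 0, 0]}
  ],
  "squeeze": 40
}}

```text
t: 3.33
tool_pos: [0.3523, 0.2904, 0.0144]
ee_rot: [-0.0, 3.14, 0.002]
force: [-0.3, 0.4, 6.0]
width: 0.0178
gripper_force: 38.9
```

Call:
{"method": "send_rows", "body": {
  "increments": [
    {"fingers": 255, "travel": [0, 0, -0.01], "twist": [0, 0, 0]},
    {"fingers": 255, "travel": [0, 0, -0.03], "twist": [0, 0, 0]},
    {"fingers": 255, "travel": [-0.02, 0, -0.05], "twist": [0, 0, 0]},
    {"fingers": 255, "travel": [-0.05, 0.008, -0.05], "twist": [0, 0, 0]},
    {"fingers": 255, "travel": [-0.085, 0.008, -0.05], "twist": [0, 0, 0]},
    {"fingers": 255, "travel": [-0.12, 0.008, -0.05], "twist": [0, 0, 0]},
    {"fingers": 255, "travel": [-0.155, 0.008, -0.05], "twist": [0, 0, 0]},
    {"fingers": 255, "travel": [-0.19, 0.008, -0.05], "twist": [0, 0, 0]},
    {"fingers": 255, "travel": [-0.214, 0.008, -0.05], "twist": [0, 0, 0]},
    {"fingers": 255, "travel": [-0.222, 0.008, -0.05], "twist": [0, 0, 0]},
    {"fingers": 255, "travel": [-0.222, 0.008, -0.05], "twist": [0, 0, 0]},
    {"fingers": 255, "travel": [-0.222, 0.008, -0.05], "twist": [0, 0, 0]}
  ]
}}

```text
t: 4.33
tool_pos: [0.5725, 0.2976, 0.0629]
ee_rot: [-0.0, -3.139, 0.001]
force: [0.6, -0.5, -1.6]
width: 0.0179
gripper_force: 39.1
```

```bash
python3 w.py w2 small_die_mid:.07 bay_tray:.01
```

```text
4.33 [0.5725 0.2976 0.0629] [-0.000e+00 -3.139e+00  1.000e-03] 0.0179 [ 0.59 -0.52 -1.57]
small_die_mid 0.79 2638 [255.4 254.6] world [0.5709 0.2975 0.07  ] tool delta [ 0.0017 -0.0001 -0.0071]
  spot [0.5711 0.2947 0.0824] 0.64
bay_tray 0.92 24803 [196.  193.9] world [0.5568 0.2567 0.01  ] tool delta [ 0.0156 -0.0409  0.053 ]
  spot [0.4527 0.1726 0.0046] 0.72
```

View pics/w2.png

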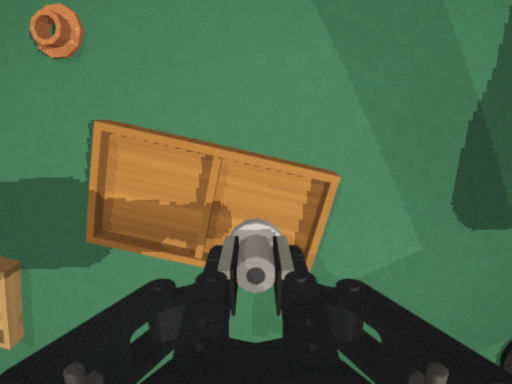

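```bash
python3 - <<'E'
from h import *
P=[at_z("wrist",q,.018) for q in [(97,121),(339,177),(88,241),(206,258),(219,155)]]
for p in P: print(p.round(4))
y=(P[1]-P[0])[:2];print(np.linalg.norm(y),y/np.linalg.norm(y),np.linalg.norm(P[2]-P[0]))
for X in [(.5745,.299,.005),(.5555,.224,.005),(.5725,.2976,.005),(.565,.2615,.018)]: print(proj("wrist",np.array(X)).round(0))
E
```

```text
[0.507  0.1984 0.018 ]
[0.543  0.3524 0.018 ]
[0.5899 0.1791 0.018 ]
[0.6021 0.2632 0.018 ]
[0.5289 0.2749 0.018 ]
0.15806430800274235 [0.227237   0.97383949] 0.08506633963287386
[257. 215.]
[151. 190.]
[255. 213.]
[201. 209.]
```

Call:
{"method": "send_rows", "body": {
  "increments": [
    {"fingers": 255, "travel": [-0.003, 0.005, 0.015], "twist": [0, 0, 0]},
    {"fingers": 255, "travel": [-0.003, 0.005, 0.03], "twist": [0, 0, 0]},
    {"fingers": 255, "travel": [-0.003, 0.005, 0.038], "twist": [0, 0, 0]},
    {"fingers": 255, "travel": [-0.003, 0.005, 0.0415], "twist": [0, 0, 0]},
    {"fingers": 255, "travel": [-0.003, 0.005, 0.043], "twist": [0, 0, 0]},
    {"fingers": 255, "travel": [-0.003, 0.005, 0.043], "twist": [0, 0, 0]},
    {"fingers": 255, "travel": [-0.003, 0.005, 0.043], "twist": [0, 0, 0]}
  ]
}}

```text
t: 5.17
tool_pos: [0.5772, 0.3033, 0.0206]
ee_rot: [-0.0, 3.141, 0.001]
force: [0.2, -0.3, -0.6]
width: 0.0176
gripper_force: 39.3
```

Call:
{"method": "send_rows", "body": {
  "increments": [
    {"fingers": 255, "travel": [0, 0, 0.001], "twist": [0, 0, 0]},
    {"fingers": 255, "travel": [0, 0, 0.001], "twist": [0, 0, 0]},
    {"fingers": 140, "travel": [0, 0, 0.001], "twist": [0, 0, 0]},
    {"fingers": 140, "travel": [0, 0, 0.001], "twist": [0, 0, 0]},
    {"fingers": 140, "travel": [0, 0, 0.001], "twist": [0, 0, 0]},
    {"fingers": 140, "travel": [0, 0, 0.001], "twist": [0, 0, 0]},
    {"fingers": 140, "travel": [0, 0, -0.01], "twist": [0, 0, 0]},
    {"fingers": 140, "travel": [0, 0, -0.04], "twist": [0, 0, 0]},
    {"fingers": 140, "travel": [0, 0, -0.08], "twist": [0, 0, 0]},
    {"fingers": 0, "travel": [0, 0, -0.1], "twist": [0, 0, 0]}
  ]
}}

```text
t: 6.0
tool_pos: [0.5785, 0.3039, 0.1254]
ee_rot: [-0.0, 3.136, 0.005]
force: [1.2, 1.2, 0.4]
width: 0.0491
gripper_force: 0.0
```

```bash
python3 w.py w3 small_die_mid:.022
```

```text
6.0 [0.5785 0.3039 0.1254] [-0.     3.136  0.005] 0.0491 [1.16 1.2  0.36]
small_die_mid 0.69 1031 [254.2 192.1] world [0.577 0.303 0.022] tool delta [ 0.0021 -0.0012  0.1034]
  spot [0.5769 0.3028 0.0237] 0.78
```

Call:
{"method": "send_rows", "body": {
  "increments": [
    {"fingers": 40, "travel": [0.135, -0.469, 0], "twist": [0, 0, 0]},
    {"fingers": 40, "travel": [0.135, -0.469, 0], "twist": [0, 0, 0]},
    {"fingers": 40, "travel": [0.135, -0.469, 0], "twist": [0, 0, 0]},
    {"fingers": 40, "travel": [0.135, -0.469, 0], "twist": [0, 0, 0]},
    {"fingers": 40, "travel": [0.135, -0.469, 0], "twist": [0, 0, 0]},
    {"fingers": 40, "travel": [0.135, -0.469, 0], "twist": [0, 0, 0]},
    {"fingers": 40, "travel": [0.135, -0.469, 0], "twist": [0, 0, 0]},
    {"fingers": 40, "travel": [0.135, -0.469, 0], "twist": [0, 0, 0]},
    {"fingers": 40, "travel": [0.135, -0.469, 0], "twist": [0, 0, 0]},
    {"fingers": 40, "travel": [0.135, -0.469, 0], "twist": [0, 0, 0]},
    {"fingers": 40, "travel": [0.135, -0.469, 0], "twist": [0, 0, 0]},
    {"fingers": 40, "travel": [0.135, -0.469, 0], "twist": [0, 0, 0]},
    {"fingers": 40, "travel": [0.135, -0.469, 0], "twist": [0, 0, 0]},
    {"fingers": 40, "travel": [0.135, -0.469, 0], "twist": [0, 0, 0]},
    {"fingers": 40, "travel": [0.135, -0.469, 0], "twist": [0, 0, 0]},
    {"fingers": 40, "travel": [0.135, -0.469, 0], "twist": [0, 0, 0]}
  ]
}}

```text
t: 7.48
tool_pos: [0.4418, -0.1648, 0.1198]
ee_rot: [0.002, -3.14, -0.001]
force: [-1.1, -0.9, 0.5]
width: 0.0721
gripper_force: 0.0
```

```bash
python3 w.py w4 big_die_mid:.02
```

```text
7.48 [ 0.4418 -0.1648  0.1198] [ 2.00e-03 -3.14e+00 -1.00e-03] 0.0721 [-1.1  -0.9   0.49]
big_die_mid 0.75 2108 [255.7 197.9] world [ 0.4437 -0.1646  0.02  ] tool delta [-0.002   0.0001  0.0998]
  spot [ 0.4365 -0.1621  0.0396] 0.76
```

View pics/w3.png

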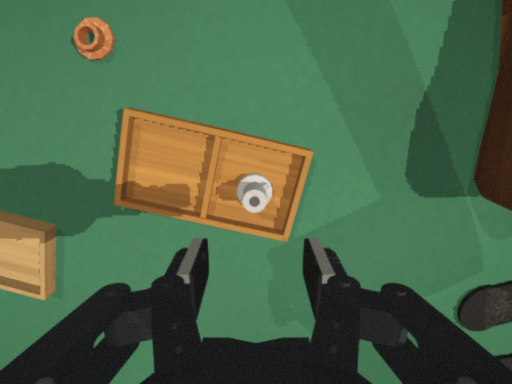

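Call:
{"method": "send_rows", "body": {
  "increments": [
    {"fingers": 40, "travel": [-0.002, 0, 0.04], "twist": [0, 0, 0]},
    {"fingers": 60, "travel": [-0.002, 0, 0.075], "twist": [0, 0, 0]},
    {"fingers": 60, "travel": [-0.002, 0, 0.095], "twist": [0, 0, 0]},
    {"fingers": 60, "travel": [-0.002, 0, 0.1035], "twist": [0, 0, 0]},
    {"fingers": 60, "travel": [-0.002, 0, 0.1035], "twist": [0, 0, 0]},
    {"fingers": 60, "travel": [-0.002, 0, 0.1035], "twist": [0, 0, 0]},
    {"fingers": 255, "travel": [-0.002, 0, 0.1035], "twist": [0, 0, 0]},
    {"fingers": 255, "travel": [-0.002, 0, 0.1035], "twist": [0, 0, 0]},
    {"fingers": 255, "travel": [-0.002, 0, 0.1035], "twist": [0, 0, 0]},
    {"fingers": 255, "travel": [-0.002, 0, 0.1035], "twist": [0, 0, 0]},
    {"fingers": 255, "travel": [-0.002, 0, 0.1035], "twist": [0, 0, 0]},
    {"fingers": 255, "travel": [-0.002, 0, 0.1035], "twist": [0, 0, 0]}
  ],
  "squeeze": 50
}}

```text
t: 8.63
tool_pos: [0.4448, -0.1662, 0.0182]
ee_rot: [0.0, 3.139, -0.001]
force: [-1.1, 0.7, 5.4]
width: 0.0276
gripper_force: 48.9
```

Call:
{"method": "send_rows", "body": {
  "increments": [
    {"fingers": 255, "travel": [0, 0, -0.01], "twist": [0, 0, 0]},
    {"fingers": 255, "travel": [0, 0, -0.03], "twist": [0, 0, 0]},
    {"fingers": 255, "travel": [-0.005, 0.015, -0.047], "twist": [0, 0, 0]},
    {"fingers": 255, "travel": [-0.015, 0.045, -0.047], "twist": [0, 0, 0]},
    {"fingers": 255, "travel": [-0.025, 0.08, -0.047], "twist": [0, 0, 0]},
    {"fingers": 255, "travel": [-0.035, 0.118, -0.047], "twist": [0, 0, 0]},
    {"fingers": 255, "travel": [-0.045, 0.156, -0.047], "twist": [0, 0, 0]},
    {"fingers": 255, "travel": [-0.056, 0.194, -0.047], "twist": [0, 0, 0]},
    {"fingers": 255, "travel": [-0.067, 0.232, -0.047], "twist": [0, 0, 0]},
    {"fingers": 255, "travel": [-0.078, 0.27, -0.047], "twist": [0, 0, 0]},
    {"fingers": 255, "travel": [-0.089, 0.308, -0.047], "twist": [0, 0, 0]},
    {"fingers": 255, "travel": [-0.1, 0.343, -0.047], "twist": [0, 0, 0]},
    {"fingers": 255, "travel": [-0.108, 0.373, -0.047], "twist": [0, 0, 0]},
    {"fingers": 255, "travel": [-0.112, 0.389, -0.047], "twist": [0, 0, 0]},
    {"fingers": 255, "travel": [-0.113, 0.394, -0.047], "twist": [0, 0, 0]},
    {"fingers": 255, "travel": [-0.113, 0.394, -0.047], "twist": [0, 0, 0]},
    {"fingers": 255, "travel": [-0.113, 0.394, -0.047], "twist": [0, 0, 0]}
  ]
}}

```text
t: 10.05
tool_pos: [0.5561, 0.2267, 0.0637]
ee_rot: [-0.0, -3.14, 0.002]
force: [-0.8, -0.2, -2.1]
width: 0.0279
gripper_force: 49.7
```

```bash
python3 w.py w5 big_die_mid:.068
```

```text
10.05 [0.5561 0.2267 0.0637] [-0.00e+00 -3.14e+00  2.00e-03] 0.0279 [-0.77 -0.17 -2.09]
big_die_mid 0.65 5554 [255.6 252.9] world [0.5549 0.2267 0.068 ] tool delta [ 0.0012 -0.     -0.0043]
  spot [0.5458 0.2285 0.0853] 0.84
```

View pics/w5.png

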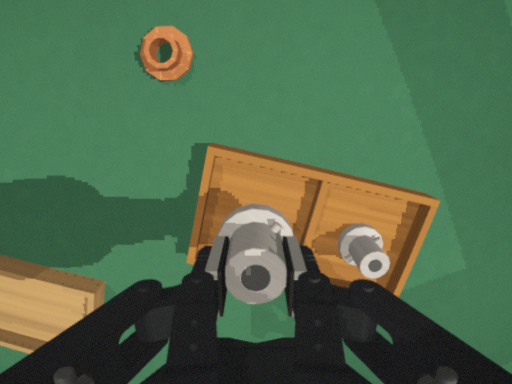

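Call:
{"method": "send_rows", "body": {
  "increments": [
    {"fingers": 255, "travel": [-0.001, 0.001, 0.015], "twist": [0, 0, 0]},
    {"fingers": 255, "travel": [-0.001, 0.001, 0.028], "twist": [0, 0, 0]},
    {"fingers": 255, "travel": [-0.001, 0.001, 0.036], "twist": [0, 0, 0]},
    {"fingers": 255, "travel": [-0.001, 0.001, 0.04], "twist": [0, 0, 0]},
    {"fingers": 255, "travel": [-0.001, 0.001, 0.0415], "twist": [0, 0, 0]},
    {"fingers": 255, "travel": [-0.001, 0.001, 0.0415], "twist": [0, 0, 0]},
    {"fingers": 255, "travel": [-0.001, 0.001, 0.0415], "twist": [0, 0, 0]}
  ]
}}

```text
t: 10.78
tool_pos: [0.5573, 0.228, 0.0233]
ee_rot: [-0.0, -3.141, 0.001]
force: [-3.0, -3.2, 5.9]
width: 0.0279
gripper_force: 50.2
```

Contact with the floor; release, rise, and go to the small grommet.

Call:
{"method": "send_rows", "body": {
  "increments": [
    {"fingers": 130, "travel": [0, 0, 0], "twist": [0, 0, 0]},
    {"fingers": 130, "travel": [0, 0, 0], "twist": [0, 0, 0]},
    {"fingers": 130, "travel": [0, 0, 0], "twist": [0, 0, 0]},
    {"fingers": 130, "travel": [0, 0, 0], "twist": [0, 0, 0]},
    {"fingers": 130, "travel": [0, 0, -0.01], "twist": [0, 0, 0]},
    {"fingers": 130, "travel": [0, 0, -0.04], "twist": [0, 0, 0]},
    {"fingers": 130, "travel": [0, 0, -0.08], "twist": [0, 0, 0]},
    {"fingers": 130, "travel": [0.03, -0.02, -0.095], "twist": [0, 0, 0]},
    {"fingers": 100, "travel": [0.11, -0.062, -0.095], "twist": [0, 0, 0]},
    {"fingers": 100, "travel": [0.11, -0.062, -0.095], "twist": [0, 0, 0]},
    {"fingers": 100, "travel": [0.11, -0.062, -0.095], "twist": [0, 0, 0]},
    {"fingers": 100, "travel": [0.11, -0.062, -0.095], "twist": [0, 0, 0]},
    {"fingers": 100, "travel": [0.11, -0.062, -0.095], "twist": [0, 0, 0]}
  ]
}}

```text
t: 11.87
tool_pos: [0.449, 0.1674, 0.1184]
ee_rot: [-0.0, 3.138, 0.002]
force: [0.7, 0.5, -0.9]
width: 0.0516
gripper_force: 0.0
```

```bash
python3 w.py w6 small_grommet_mid:.006 big_die_mid:.026
```

```text
11.87 [0.449  0.1674 0.1184] [-0.000e+00  3.138e+00  2.000e-03] 0.0516 [ 0.66  0.5  -0.89]
small_grommet_mid 0.94 922 [258.1 190. ] world [0.448  0.1699 0.006 ] tool delta [0.0013 0.0023 0.1124]
  spot [0.4489 0.1675 0.0037] 0.93
big_die_mid 0.89 667 [305.4 305.1] world [0.5548 0.2147 0.026 ] tool delta [-0.1055  0.0471  0.0928]
  spot [0.5491 0.2156 0.0218] 0.81
```

View pics/w6.png

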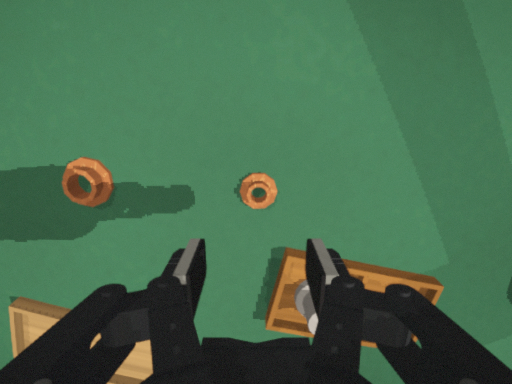

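Call:
{"method": "send_rows", "body": {
  "increments": [
    {"fingers": 100, "travel": [0.001, 0.002, 0.04], "twist": [0, 0, 0]},
    {"fingers": 100, "travel": [0.001, 0.002, 0.08], "twist": [0, 0, 0]},
    {"fingers": 100, "travel": [0.001, 0.002, 0.1], "twist": [0, 0, 0]},
    {"fingers": 100, "travel": [0.001, 0.002, 0.11], "twist": [0, 0, 0]},
    {"fingers": 100, "travel": [0.001, 0.002, 0.1125], "twist": [0, 0, 0]},
    {"fingers": 100, "travel": [0.001, 0.002, 0.1125], "twist": [0, 0, 0]},
    {"fingers": 255, "travel": [0.001, 0.002, 0.1125], "twist": [0, 0, 0]},
    {"fingers": 255, "travel": [0.001, 0.002, 0.1125], "twist": [0, 0, 0]},
    {"fingers": 255, "travel": [0.001, 0.002, 0.1125], "twist": [0, 0, 0]},
    {"fingers": 255, "travel": [0.001, 0.002, 0.1125], "twist": [0, 0, 0]},
    {"fingers": 255, "travel": [0.001, 0.002, 0.1125], "twist": [0, 0, 0]},
    {"fingers": 255, "travel": [0.001, 0.002, 0.1125], "twist": [0, 0, 0]},
    {"fingers": 255, "travel": [0.001, 0.002, 0.1125], "twist": [0, 0, 0]}
  ],
  "squeeze": 35
}}

```text
t: 13.2
tool_pos: [0.4478, 0.1693, 0.006]
ee_rot: [-0.0, 3.139, 0.002]
force: [-1.0, 0.2, 7.2]
width: 0.0186
gripper_force: 34.4
```

Call:
{"method": "send_rows", "body": {
  "increments": [
    {"fingers": 255, "travel": [0, 0, -0.01], "twist": [0, 0, 0]},
    {"fingers": 255, "travel": [0, 0, -0.03], "twist": [0, 0, 0]},
    {"fingers": 255, "travel": [-0.006, -0.014, -0.05], "twist": [0, 0, 0]},
    {"fingers": 255, "travel": [-0.018, -0.043, -0.055], "twist": [0, 0, 0]},
    {"fingers": 255, "travel": [-0.032, -0.076, -0.055], "twist": [0, 0, 0]},
    {"fingers": 255, "travel": [-0.047, -0.111, -0.055], "twist": [0, 0, 0]},
    {"fingers": 255, "travel": [-0.062, -0.146, -0.055], "twist": [0, 0, 0]},
    {"fingers": 255, "travel": [-0.077, -0.181, -0.055], "twist": [0, 0, 0]},
    {"fingers": 255, "travel": [-0.092, -0.216, -0.055], "twist": [0, 0, 0]},
    {"fingers": 255, "travel": [-0.107, -0.251, -0.055], "twist": [0, 0, 0]},
    {"fingers": 255, "travel": [-0.122, -0.286, -0.055], "twist": [0, 0, 0]},
    {"fingers": 255, "travel": [-0.137, -0.321, -0.055], "twist": [0, 0, 0]},
    {"fingers": 255, "travel": [-0.152, -0.356, -0.055], "twist": [0, 0, 0]},
    {"fingers": 255, "travel": [-0.166, -0.389, -0.055], "twist": [0, 0, 0]},
    {"fingers": 255, "travel": [-0.177, -0.415, -0.055], "twist": [0, 0, 0]},
    {"fingers": 255, "travel": [-0.182, -0.427, -0.055], "twist": [0, 0, 0]},
    {"fingers": 255, "travel": [-0.183, -0.429, -0.055], "twist": [0, 0, 0]},
    {"fingers": 255, "travel": [-0.183, -0.429, -0.055], "twist": [0, 0, 0]},
    {"fingers": 255, "travel": [-0.183, -0.429, -0.055], "twist": [0, 0, 0]}
  ]
}}

```text
t: 14.78
tool_pos: [0.629, -0.2584, 0.0595]
ee_rot: [0.001, -3.14, -0.002]
force: [-0.4, 1.3, -0.1]
width: 0.0182
gripper_force: 34.3
```

```bash
python3 w.py w7 small_grommet_mid:.06; python3 - <<'E'
from h import *
a=np.radians(np.arange(0,360,15))
im=cv2.imread("pics/w7.png")
for x in a:
    for r,z,c in [(.076,.016,(0,0,255)),(.069,.003,(255,0,0))]:
        q=proj("wrist",np.array([.598+r*np.cos(x),-.2595+r*np.sin(x),z])).round().astype(int); cv2.circle(im,tuple(map(int,q)),2,c,-1)
cv2.imwrite("pics/w7b.png",im)
E
```

```text
14.78 [ 0.629  -0.2584  0.0595] [ 1.00e-03 -3.14e+00 -2.00e-03] 0.0182 [-0.4   1.34 -0.11]
small_grommet_mid 0.57 1882 [255.3 249.3] world [ 0.6278 -0.2585  0.06  ] tool delta [ 0.0013 -0.0001 -0.0005]
  spot [ 0.6268 -0.2596  0.0588] 0.85
```

View pics/w7b.png

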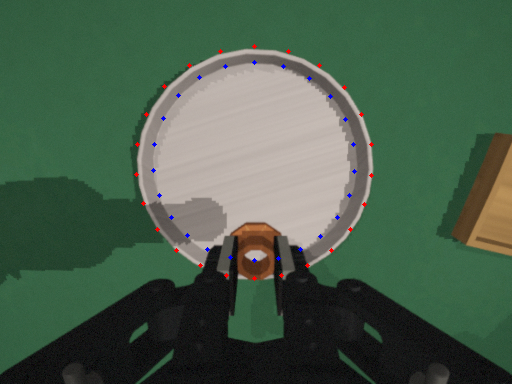

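Call:
{"method": "send_rows", "body": {
  "increments": [
    {"fingers": 255, "travel": [0, 0, 0.02], "twist": [0, 0, 0]},
    {"fingers": 255, "travel": [0, 0, 0.036], "twist": [0, 0, 0]},
    {"fingers": 255, "travel": [0, 0, 0.045], "twist": [0, 0, 0]},
    {"fingers": 255, "travel": [0, 0, 0.049], "twist": [0, 0, 0]},
    {"fingers": 255, "travel": [0, 0, 0.0508], "twist": [0, 0, 0]},
    {"fingers": 255, "travel": [0, 0, 0.0515], "twist": [0, 0, 0]},
    {"fingers": 255, "travel": [0, 0, 0.0515], "twist": [0, 0, 0]}
  ]
}}

```text
t: 15.52
tool_pos: [0.6306, -0.26, 0.0091]
ee_rot: [-0.001, 3.14, -0.001]
force: [0.2, -0.8, -0.4]
width: 0.0183
gripper_force: 34.3
```

Call:
{"method": "send_rows", "body": {
  "increments": [
    {"fingers": 255, "travel": [0, 0, 0.0008], "twist": [0, 0, 0]},
    {"fingers": 255, "travel": [0, 0, 0.0008], "twist": [0, 0, 0]},
    {"fingers": 170, "travel": [0, 0, 0.0008], "twist": [0, 0, 0]},
    {"fingers": 170, "travel": [0, 0, 0.0008], "twist": [0, 0, 0]},
    {"fingers": 170, "travel": [0, 0, 0.0008], "twist": [0, 0, 0]},
    {"fingers": 170, "travel": [0, 0, 0.0008], "twist": [0, 0, 0]},
    {"fingers": 170, "travel": [0, 0, -0.01], "twist": [0, 0, 0]},
    {"fingers": 170, "travel": [0, 0, -0.04], "twist": [0, 0, 0]},
    {"fingers": 60, "travel": [0, 0, -0.08], "twist": [0, 0, 0]},
    {"fingers": 60, "travel": [0.192, 0.271, -0.11], "twist": [0, 0, 0]},
    {"fingers": 60, "travel": [0.192, 0.271, -0.11], "twist": [0, 0, 0]},
    {"fingers": 60, "travel": [0.192, 0.271, -0.11], "twist": [0, 0, 0]},
    {"fingers": 60, "travel": [0.192, 0.271, -0.11], "twist": [0, 0, 0]},
    {"fingers": 60, "travel": [0.192, 0.271, -0.11], "twist": [0, 0, 0]},
    {"fingers": 60, "travel": [0.192, 0.271, -0.11], "twist": [0, 0, 0]},
    {"fingers": 60, "travel": [0.192, 0.271, -0.11], "twist": [0, 0, 0]},
    {"fingers": 60, "travel": [0.192, 0.271, -0.11], "twist": [0, 0, 0]},
    {"fingers": 60, "travel": [0.192, 0.271, -0.11], "twist": [0, 0, 0]},
    {"fingers": 60, "travel": [0.192, 0.271, -0.11], "twist": [0, 0, 0]},
    {"fingers": 60, "travel": [0.192, 0.271, -0.11], "twist": [0, 0, 0]}
  ]
}}

```text
t: 17.18
tool_pos: [0.4388, 0.011, 0.1192]
ee_rot: [-0.002, 3.139, -0.0]
force: [0.2, -0.6, 0.7]
width: 0.0653
gripper_force: 0.0
```

```bash
python3 w.py w8 big_grommet_mid:.007; python3 - <<'E'
from h import *
im=grab_frame("top")
for n in ("small_grommet_mid","small_die_mid","big_die_mid"):
  for d in spot_in("top",n)[:2]: print(n,np.round(d["at"],3),round(d["confidence"],2))
E
```

```text
17.18 [0.4388 0.011  0.1192] [-2.000e-03  3.139e+00 -0.000e+00] 0.0653 [ 0.22 -0.59  0.74]
big_grommet_mid 0.83 1682 [259.6 191.9] world [0.4395 0.0146 0.007 ] tool delta [-0.0004  0.0036  0.1122]
  spot [0.4368 0.0183 0.0111] 0.85
small_grommet_mid [ 0.629 -0.257  0.002] 0.49
small_die_mid [0.579 0.298 0.025] 0.42
```

Call:
{"method": "send_rows", "body": {
  "increments": [
    {"fingers": 60, "travel": [0, 0.0035, 0.04], "twist": [0, 0, 0]},
    {"fingers": 60, "travel": [0, 0.0035, 0.08], "twist": [0, 0, 0]},
    {"fingers": 60, "travel": [0, 0.0035, 0.1], "twist": [0, 0, 0]},
    {"fingers": 60, "travel": [0, 0.0035, 0.11], "twist": [0, 0, 0]},
    {"fingers": 60, "travel": [0, 0.0035, 0.112], "twist": [0, 0, 0]},
    {"fingers": 60, "travel": [0, 0.0035, 0.112], "twist": [0, 0, 0]},
    {"fingers": 255, "travel": [0, 0.0035, 0.112], "twist": [0, 0, 0]},
    {"fingers": 255, "travel": [0, 0.0035, 0.112], "twist": [0, 0, 0]},
    {"fingers": 255, "travel": [0, 0.0035, 0.112], "twist": [0, 0, 0]},
    {"fingers": 255, "travel": [0, 0.0035, 0.112], "twist": [0, 0, 0]},
    {"fingers": 255, "travel": [0, 0.0035, 0.112], "twist": [0, 0, 0]},
    {"fingers": 255, "travel": [0, 0.0035, 0.112], "twist": [0, 0, 0]},
    {"fingers": 255, "travel": [0, 0.0035, 0.112], "twist": [0, 0, 0]}
  ],
  "squeeze": 40
}}

```text
t: 18.62
tool_pos: [0.4387, 0.0145, 0.0075]
ee_rot: [-0.001, 3.139, 0.0]
force: [-0.6, 0.3, 5.2]
width: 0.0288
gripper_force: 39.3
```

Call:
{"method": "send_rows", "body": {
  "increments": [
    {"fingers": 255, "travel": [0, 0, -0.01], "twist": [0, 0, 0]},
    {"fingers": 255, "travel": [0, 0, -0.03], "twist": [0, 0, 0]},
    {"fingers": 255, "travel": [-0.006, -0.012, -0.05], "twist": [0, 0, 0]},
    {"fingers": 255, "travel": [-0.018, -0.038, -0.055], "twist": [0, 0, 0]},
    {"fingers": 255, "travel": [-0.033, -0.07, -0.055], "twist": [0, 0, 0]},
    {"fingers": 255, "travel": [-0.049, -0.104, -0.055], "twist": [0, 0, 0]},
    {"fingers": 255, "travel": [-0.065, -0.138, -0.055], "twist": [0, 0, 0]},
    {"fingers": 255, "travel": [-0.081, -0.172, -0.055], "twist": [0, 0, 0]},
    {"fingers": 255, "travel": [-0.097, -0.206, -0.055], "twist": [0, 0, 0]},
    {"fingers": 255, "travel": [-0.112, -0.237, -0.055], "twist": [0, 0, 0]},
    {"fingers": 255, "travel": [-0.123, -0.26, -0.055], "twist": [0, 0, 0]},
    {"fingers": 255, "travel": [-0.129, -0.272, -0.055], "twist": [0, 0, 0]},
    {"fingers": 255, "travel": [-0.13, -0.2745, -0.055], "twist": [0, 0, 0]},
    {"fingers": 255, "travel": [-0.13, -0.2745, -0.055], "twist": [0, 0, 0]},
    {"fingers": 255, "travel": [-0.13, -0.2745, -0.055], "twist": [0, 0, 0]}
  ]
}}

```text
t: 19.87
tool_pos: [0.5671, -0.259, 0.0612]
ee_rot: [0.0, -3.141, -0.002]
force: [0.9, 0.2, -0.8]
width: 0.0288
gripper_force: 39.9
```

```bash
python3 w.py w9 big_grommet_mid:.06
```

```text
19.87 [ 0.5671 -0.259   0.0612] [ 0.000e+00 -3.141e+00 -2.000e-03] 0.0288 [ 0.87  0.19 -0.8 ]
big_grommet_mid 0.72 3797 [255.2 248.8] world [ 0.5664 -0.2592  0.06  ] tool delta [ 0.0007 -0.0002  0.0012]
  spot [ 0.5576 -0.2562  0.0688] 0.72
```

View pics/w9.png

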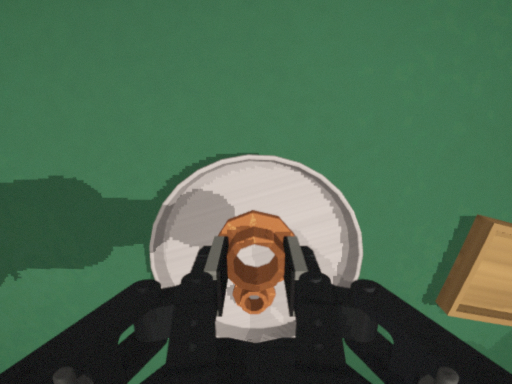

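Call:
{"method": "send_rows", "body": {
  "increments": [
    {"fingers": 255, "travel": [0, 0, 0.02], "twist": [0, 0, 0]},
    {"fingers": 255, "travel": [0, 0, 0.036], "twist": [0, 0, 0]},
    {"fingers": 255, "travel": [0, 0, 0.045], "twist": [0, 0, 0]},
    {"fingers": 255, "travel": [0, 0, 0.049], "twist": [0, 0, 0]},
    {"fingers": 255, "travel": [0, 0, 0.051], "twist": [0, 0, 0]},
    {"fingers": 255, "travel": [0, 0, 0.052], "twist": [0, 0, 0]},
    {"fingers": 255, "travel": [0, 0, 0.052], "twist": [0, 0, 0]},
    {"fingers": 255, "travel": [0, 0, 0.052], "twist": [0, 0, 0]}
  ]
}}

```text
t: 20.68
tool_pos: [0.568, -0.2596, 0.0106]
ee_rot: [-0.001, 3.141, 0.0]
force: [-1.3, 2.5, 6.1]
width: 0.0286
gripper_force: 40.5
```

Call:
{"method": "send_rows", "body": {
  "increments": [
    {"fingers": 125, "travel": [0, 0, 0], "twist": [0, 0, 0]},
    {"fingers": 125, "travel": [0, 0, 0], "twist": [0, 0, 0]},
    {"fingers": 125, "travel": [0, 0, 0], "twist": [0, 0, 0]},
    {"fingers": 125, "travel": [0, 0, 0], "twist": [0, 0, 0]},
    {"fingers": 125, "travel": [0, 0, -0.01], "twist": [0, 0, 0]},
    {"fingers": 125, "travel": [0, 0, -0.04], "twist": [0, 0, 0]},
    {"fingers": 125, "travel": [0, 0, -0.08], "twist": [0, 0, 0]},
    {"fingers": 125, "travel": [0.02, 0, -0.11], "twist": [0, 0, 0.1]}
  ]
}}

```text
t: 21.35
tool_pos: [0.5514, -0.2607, 0.1223]
ee_rot: [0.157, 3.132, -0.003]
force: [2.1, 0.1, 1.2]
width: 0.0438
gripper_force: 0.0
```

Call:
{"method": "send_rows", "body": {
  "increments": [
    {"fingers": 100, "travel": [0.02, -0.005, 0], "twist": [0, 0, 0.12]},
    {"fingers": 100, "travel": [0.05, -0.01, 0], "twist": [0, 0, 0.24]},
    {"fingers": 100, "travel": [0.08, -0.016, 0], "twist": [0, 0, 0.36]},
    {"fingers": 100, "travel": [0.1, -0.016, 0], "twist": [0, 0, 0.48]},
    {"fingers": 100, "travel": [0.12, -0.016, 0], "twist": [0, 0, 0.6]},
    {"fingers": 100, "travel": [0.14, -0.016, 0], "twist": [0, 0, 0.72]},
    {"fingers": 100, "travel": [0.16, -0.016, 0], "twist": [0, 0, 0.84]},
    {"fingers": 100, "travel": [0.178, -0.04, 0], "twist": [0, 0, 0.96]},
    {"fingers": 100, "travel": [0.178, -0.04, 0], "twist": [0, 0, 1.08]},
    {"fingers": 100, "travel": [0.178, -0.04, 0], "twist": [0, 0, 1.2]},
    {"fingers": 100, "travel": [0.178, -0.04, 0], "twist": [0, 0, 1.32]},
    {"fingers": 100, "travel": [0.178, -0.04, 0], "twist": [0, 0, 1.44]},
    {"fingers": 100, "travel": [0.178, -0.04, 0], "twist": [0, 0, 1.56]},
    {"fingers": 100, "travel": [0.178, -0.04, 0], "twist": [0, 0, 1.68]},
    {"fingers": 100, "travel": [0.178, -0.04, 0], "twist": [0, 0, 1.8]},
    {"fingers": 100, "travel": [0.178, -0.04, 0], "twist": [0, 0, 1.92]},
    {"fingers": 100, "travel": [0.178, -0.04, 0], "twist": [0, 0, 2.04]},
    {"fingers": 100, "travel": [0.178, -0.04, 0], "twist": [0, 0, 2.16]},
    {"fingers": 100, "travel": [0.178, -0.04, 0], "twist": [0, 0, 2.232]},
    {"fingers": 100, "travel": [0.178, -0.04, 0], "twist": [0, 0, 2.232]}
  ]
}}

```text
t: 23.02
tool_pos: [0.367, -0.2822, 0.1199]
ee_rot: [2.888, 1.236, 0.001]
force: [0.8, 0.0, 0.6]
width: 0.0522
gripper_force: 0.0
```

```bash
python3 w.py w10 punch_mid:.007; python3 -c "
from h import *
print(Ro.from_rotvec(read_state()['ee_rot']).as_matrix().round(3))"
```

```text
23.02 [ 0.367  -0.2822  0.1199] [2.888e+00 1.236e+00 1.000e-03] 0.0522 [0.85 0.03 0.61]
punch_mid 0.61 1827 [254.5 178. ] world [ 0.375  -0.2734  0.007 ] tool delta [ 0.0119 -0.0004  0.1129]
  spot [ 0.3776 -0.2725  0.0129] 0.62
[[ 0.688  0.725  0.001]
 [ 0.725 -0.688 -0.   ]
 [ 0.     0.001 -1.   ]]
```

View pics/w10.png

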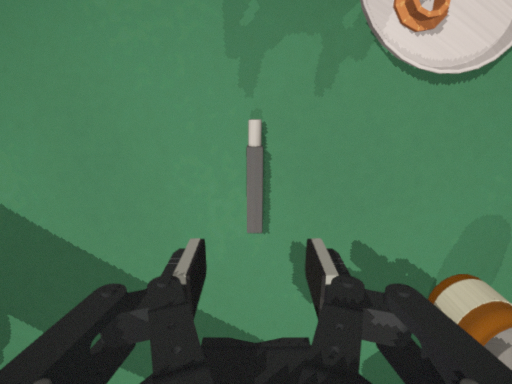

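Call:
{"method": "send_rows", "body": {
  "increments": [
    {"fingers": 120, "travel": [0.007, 0, 0.04], "twist": [0, 0, 0]},
    {"fingers": 140, "travel": [0.007, 0, 0.08], "twist": [0, 0, 0]},
    {"fingers": 140, "travel": [0.007, 0, 0.105], "twist": [0, 0, 0]},
    {"fingers": 140, "travel": [0.007, 0, 0.114], "twist": [0, 0, 0]},
    {"fingers": 140, "travel": [0.007, 0, 0.117], "twist": [0, 0, 0]},
    {"fingers": 140, "travel": [0.007, 0, 0.117], "twist": [0, 0, 0]},
    {"fingers": 255, "travel": [0.007, 0, 0.117], "twist": [0, 0, 0]},
    {"fingers": 255, "travel": [0.007, 0, 0.117], "twist": [0, 0, 0]},
    {"fingers": 255, "travel": [0.007, 0, 0.117], "twist": [0, 0, 0]},
    {"fingers": 255, "travel": [0.007, 0, 0.117], "twist": [0, 0, 0]},
    {"fingers": 255, "travel": [0.007, 0, 0.117], "twist": [0, 0, 0]},
    {"fingers": 255, "travel": [0.007, 0, 0.117], "twist": [0, 0, 0]},
    {"fingers": 255, "travel": [0.007, 0, 0.117], "twist": [0, 0, 0]}
  ],
  "squeeze": 50
}}

```text
t: 24.25
tool_pos: [0.3727, -0.2778, 0.0039]
ee_rot: [2.884, 1.236, 0.003]
force: [-0.2, 1.5, 7.2]
width: 0.0128
gripper_force: 51.2
```

Call:
{"method": "send_rows", "body": {
  "increments": [
    {"fingers": 255, "travel": [0, 0, -0.01], "twist": [0, 0, 0]},
    {"fingers": 255, "travel": [0, 0, -0.03], "twist": [0, 0, 0]},
    {"fingers": 255, "travel": [0.012, 0, -0.05], "twist": [0, 0, 0]},
    {"fingers": 255, "travel": [0.036, 0, -0.055], "twist": [0, 0, -0.04]},
    {"fingers": 255, "travel": [0.066, 0, -0.055], "twist": [0, 0, -0.09]},
    {"fingers": 255, "travel": [0.1, 0, -0.055], "twist": [0, 0, -0.15]},
    {"fingers": 255, "travel": [0.135, 0, -0.055], "twist": [0, 0, -0.21]},
    {"fingers": 255, "travel": [0.17, 0, -0.055], "twist": [0, 0, -0.27]},
    {"fingers": 255, "travel": [0.205, 0, -0.055], "twist": [0, 0, -0.33]},
    {"fingers": 255, "travel": [0.24, 0, -0.055], "twist": [0, 0, -0.39]},
    {"fingers": 255, "travel": [0.275, 0, -0.055], "twist": [0, 0, -0.44]},
    {"fingers": 255, "travel": [0.31, 0, -0.055], "twist": [0, 0, -0.48]},
    {"fingers": 255, "travel": [0.342, -0.001, -0.055], "twist": [0, 0, -0.51]},
    {"fingers": 255, "travel": [0.364, -0.001, -0.055], "twist": [0, 0, -0.524]},
    {"fingers": 255, "travel": [0.373, -0.001, -0.055], "twist": [0, 0, -0.524]},
    {"fingers": 255, "travel": [0.375, -0.001, -0.055], "twist": [0, 0, -0.524]},
    {"fingers": 255, "travel": [0.375, -0.001, -0.055], "twist": [0, 0, -0.524]},
    {"fingers": 255, "travel": [0.375, -0.001, -0.055], "twist": [0, 0, -0.524]}
  ]
}}

```text
t: 25.75
tool_pos: [0.6284, -0.0057, 0.0573]
ee_rot: [-2.469, -1.942, 0.002]
force: [0.7, -0.1, -0.6]
width: 0.0123
gripper_force: 50.3
```

```bash
python3 w.py w11 punch_mid:.06; python3 - <<'E'
from h import *
im=cv2.imread("pics/w11.png");y=np.array([.235,.972]);x=np.array([.972,-.235])
for i in np.linspace(-1,1,11):
    for j in np.linspace(-1,1,5):
        if abs(i)<1 and abs(j)<1: continue
        p=np.array([.631,-.005])+y*.1*i+x*.04*j
        q=proj("wrist",np.array([*p,.018])).round().astype(int); cv2.circle(im,tuple(map(int,q)),2,(0,0,255),-1)
cv2.imwrite("pics/w11b.png",im)
E
```

```text
25.75 [ 0.6284 -0.0057  0.0573] [-2.469e+00 -1.942e+00  2.000e-03] 0.0123 [ 0.74 -0.13 -0.59]
  spot [0.6353 0.0041 0.0659] 0.83
```

View pics/w11b.png

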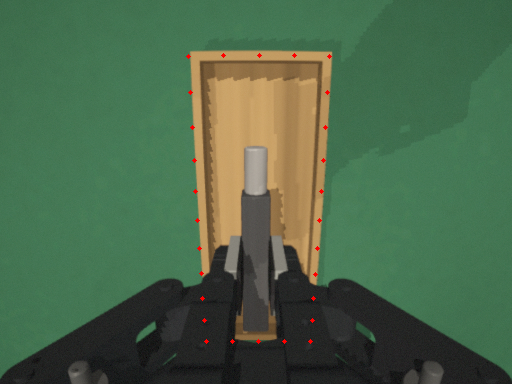

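Call:
{"method": "send_rows", "body": {
  "increments": [
    {"fingers": 255, "travel": [0, 0.002, 0.02], "twist": [0, 0, 0]},
    {"fingers": 255, "travel": [0, 0.002, 0.035], "twist": [0, 0, 0]},
    {"fingers": 255, "travel": [0, 0.002, 0.043], "twist": [0, 0, 0]},
    {"fingers": 255, "travel": [0, 0.002, 0.047], "twist": [0, 0, 0]},
    {"fingers": 255, "travel": [0, 0.002, 0.049], "twist": [0, 0, 0]},
    {"fingers": 255, "travel": [0, 0.002, 0.0495], "twist": [0, 0, 0]},
    {"fingers": 255, "travel": [0, 0.002, 0.0495], "twist": [0, 0, 0]},
    {"fingers": 255, "travel": [0, 0.002, 0.0495], "twist": [0, 0, 0]}
  ]
}}

```text
t: 26.57
tool_pos: [0.6312, -0.0057, 0.009]
ee_rot: [2.469, 1.943, -0.0]
force: [-3.9, -0.9, 6.0]
width: 0.0124
gripper_force: 51.1
```

Contact; release and rise clear.

Call:
{"method": "send_rows", "body": {
  "increments": [
    {"fingers": 185, "travel": [0, 0, 0], "twist": [0, 0, 0]},
    {"fingers": 185, "travel": [0, 0, 0], "twist": [0, 0, 0]},
    {"fingers": 185, "travel": [0, 0, 0], "twist": [0, 0, 0]},
    {"fingers": 185, "travel": [0, 0, 0], "twist": [0, 0, 0]},
    {"fingers": 185, "travel": [0, 0, -0.01], "twist": [0, 0, 0]},
    {"fingers": 185, "travel": [0, 0, -0.04], "twist": [0, 0, 0]},
    {"fingers": 185, "travel": [0, 0, -0.08], "twist": [0, 0, 0]},
    {"fingers": 185, "travel": [-0.04, 0, -0.12], "twist": [0, 0, 0]},
    {"fingers": 185, "travel": [-0.04, -0.04, -0.16], "twist": [0, 0, 0]},
    {"fingers": 185, "travel": [-0.04, -0.08, -0.2], "twist": [0, 0, 0]},
    {"fingers": 185, "travel": [-0.04, -0.12, -0.2], "twist": [0, 0, 0]},
    {"fingers": 185, "travel": [-0.04, -0.2, -0.2], "twist": [0, 0, 0]},
    {"fingers": 185, "travel": [-0.04, -0.25, -0.2], "twist": [0, 0, 0]},
    {"fingers": 185, "travel": [-0.04, -0.3, -0.2], "twist": [0, 0, 0]},
    {"fingers": 185, "travel": [-0.04, -0.3, -0.2], "twist": [0, 0, 0]},
    {"fingers": 185, "travel": [-0.04, -0.3, -0.2], "twist": [0, 0, 0]}
  ]
}}

```text
t: 27.9
tool_pos: [0.3284, 0.0266, 0.2083]
ee_rot: [2.469, 1.942, 0.002]
force: [-0.1, 0.5, 0.6]
width: 0.0232
gripper_force: 0.0
```

```bash
python3 - <<'E'
from h import *
im=grab_frame("top");a=cv2.resize(im[130:270,140:380],None,fx=3.2,fy=2.1)
b=grab_frame("scene")[130:270,140:380];b=cv2.resize(b[20:],None,fx=3.2,fy=2.4)
v=np.vstack([a,b]);print(v.shape);cv2.imwrite("pics/end.png",v[:,:,::-1])
E
```

```text
(582, 768, 3)
```

View pics/end.png

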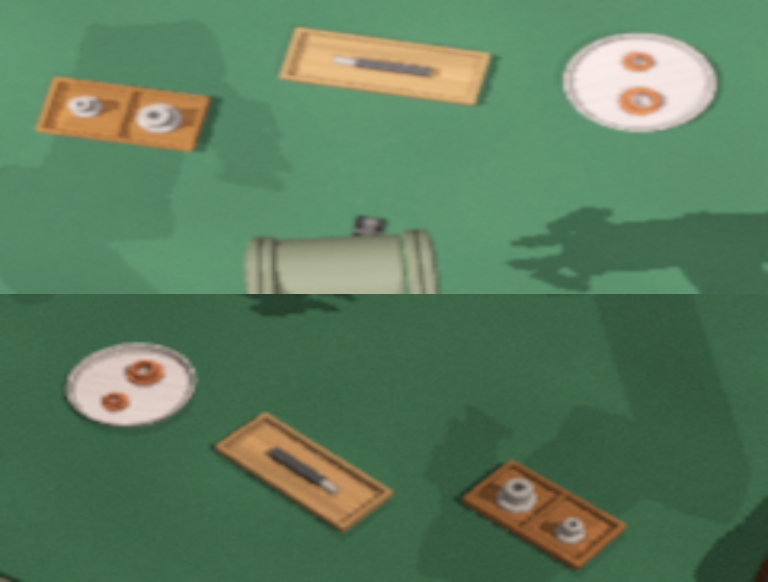

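All five pieces are in place: the dies stand at about (85,105) and (158,117), the punch lies at (385,66), and the grommets lie flat at (638,61) and (640,100).

```bash
python3 -c "
from plant import *
print(finish_job())"
```

```text
the job is handed in; nothing more can be done
None
```

The job is handed in at about 28 s. The last pictures show both dies upright in their bays, both grommets flat in the dish, and the punch lengthways in the long tray. The arm never went near the shoe last or the glue jar, and no verdict was returned.

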